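# Slide a blank under the thickness gauge and bring the foot down on it

### The arm

A 7-joint arm with a two-finger parallel gripper is mounted at the origin on a cart in front of the work surface, level with it; the furniture and walls round the work are solid. World frame = base frame: x ahead of the robot, y to its left, z up, the work surface at z = 0. Lengths are in mm, angles in rad, forces in N, time in s.
With the tool pointing down it reaches from about 400 to 875 mm from the base axis. Payload 4.4 kg.
Tool frame: the origin (TCP) lies on the centre line of the jaws, within the pads' length; the fingertips stand 25 mm ahead of it and the grasp point (between the pads) lies 6 mm ahead of it (ctrl.finger_overhang is the distance from the TCP to the fingertips, in mm); z points along the fingers, y is the line along which they close (so a half turn about z gives the same grasp; the last joint's range is limited). The gripper opens to 85 mm and grips with 20 to 120 N. Pads are 22 mm wide; open, the fingers measure 114 mm over their backs; the gripper's body (76 mm by 85 mm) begins 54 mm behind the grasp point. The pads swing forward as they close: fully open they stand 13 mm farther back than shut.
Start: joints at [1.072, 0.628, 0.038, 1.517, -0.027, 0.996, -0.02], TCP at [272.647, -590.069, 256.313] pointing down, gripper open.
Joint ranges: [-3.06, 3.06], [-0.37, 2.12], [-1.25, 1.32], [0.18, 2.47], [-1.1, 4.24], [0.23, 1.98], [-2.94, 2.94]. Speed limits (rad/s): [2.57, 2.57, 3.14, 3.14, 3.14, 3.14, 3.14].

### API

Orientations are given as [roll, pitch, yaw] about the fixed x, y, z axes, in that order (R = Rz(yaw) Ry(pitch) Rx(roll)).
In Python, from cell import ctrl gives the robot as it stands. The module is installed in compiled form; this text tells all that it offers.
- The arm moves only by the tool play_rows, never from a script. Its argument "targets" is a list of rows, each a list of 5 numbers: the closure, from 0 (fully open) to 1 (shut), then the shift along the tool's x, y, z in cm, then the turn about the tool's z in degrees. In form: [[gripper, dx, dy, dz, spin], ...]. A call has 1 to 10 rows; each row is the pose to reach, as a shift and turn from the pose commanded when the call began, along the tool's axes at that moment; what a row does not reach only later rows make up. A row lasts 1/10 s, in which the tool goes at most 50 mm and 8.59 degrees, less where a joint would pass 70% of its speed; a pose out of reach is approached as far as the arm can. A call with a gripper value outside its range is refused whole. The fingers move at their own pace and stop on an object; the grip force is fixed at half the most. Time passes only in rows, so rows that repeat a pose let the fingers close. It gives the time, the measured TCP pose, the force, the opening and the grip force at its end, in the units of the state.
- ctrl.read_state(): the state, without advancing time (a new reading comes with each control period).
- ctrl.get_image(name): name is "side" or "top"; returns (picture, depth): 384x512x3 uint8, red, green, blue; 384x512 float32, mm along the optical axis (not along the pixel's ray), 0 where there is no reading.
- ctrl.calibration(name): a dict with "vfov" (degrees; the focal length in pixels is half the picture's height over the tangent of half this angle, whatever the lens; pixels are square), "cx", "cy" (the principal point, pixels), "extrinsics" (4x4, takes a point from camera to world coordinates). Camera axes: x right, y down, z forward; pixel columns grow to the right and rows downward; lengths in mm; the calibration is good to about 2 mm. A picture is of the moment at which its call begins. calibration takes no time and is no camera call.
- ctrl.finish_job(): hands the job in; it is judged then, once.
Trained networks look in the newest picture that a camera, given by its name, has taken for a name from the list of things; names that differ only in an ending like _2 or _b are one class to them, and where a whole thing is asked for, a point or a joint stands for the part that bears it (a point fixed in the world has none). Each returns a list of dicts, best first, with "confidence" (0 to 1); they miss things now and then, are a little off and sometimes report something else, mostly with a low value. They report only what shows in the picture. A call takes as long as a camera call. They do not tell look-alikes from the thing itself.
- ctrl.search_frame(camera, name): "bbox" ([left, top, right, bottom] in pixels, round what is visible of it).
- ctrl.trace(camera, name): "pixels" (384x512 bool, what is visible of it) and "bbox" ([left, top, right, bottom] in pixels, round what is visible of it).
The state is a dict: "clock": time; "qpos": joint angles; "qd": joint speeds; "tau": joint torques, N m; "eef_pos": TCP position; "tool_rot": TCP orientation; "force": force on the tool from outside, world axes, zero at the start; "torque": the same for the moment, N m; "width": finger opening in mm; "gripper_force": force on a finger pad.
Only numpy, scipy, OpenCV 4.12 (cv2) and the standard library are available. Lean on these libraries where they do the work, as an engineer would, in place of code of your own. Each camera call takes 0.05 s, during which the arm holds its last target. There are 200 camera calls.

### The job

Check the thickness of the planed wooden blank on the grey gauging station: lay it on the open end of the bed, slide it lengthwise between the two aluminium fences and under the bridge until its leading end is up against the end stop. Then push the red knob down until the gauge foot rests on the blank, and leave both there.

Things in the scene. Friction and masses are not known exactly. Their poses are not given: they have to be found in the camera images.
- blank: Pale planed wooden blank, a plain bar 170 (its x) x 44 (its y) x 32 mm (its z), about 0.16 kg, loose, lying flat on the bench with a thin pencil line across the top 25 mm from each end. Both ends are alike and either may lead. Origin: centre of the underside.
- station: Gauging station fixed to the bench. Origin: centre of the underside; z up; its +x is the direction in which the blank slides in. Grey flat bed 110 mm wide (y), from x = -150 to +145 mm, top 12 mm above the origin. Bed open for x < 35 mm; beyond that stand fences, bridge and end stop. A blank fully home lies on the bed with its centre at x = 45 mm, y = 0.
- gauge (a joint): Vertical slide of the gauge in the bridge, in m: 0 = fully up, grows as the knob is pushed down, to 0.034 at most. Foot underside (brass disc 22 mm across) stands 50 mm above the bed at 0, so it meets a 32 mm blank on the bed at 0.018. Friction of about 3 N (with a weak spring) holds it where it is left; it starts near the top.
- knob_top (a point): Centre of the flat top of the red gauge knob (34 mm across, 16 mm high), moves with the gauge: 122 mm above the bed at joint value 0, 104 mm when the foot rests on the blank.
- mouth (a point): Point on the bed at station x = 65 mm, y = 0, where the straight channel begins: two aluminium fences, 20 mm high above the bed, 50 mm apart, from here to the end stop at x = 130 mm. Flared lead-in pieces of the same height reach forward to x = 38 mm, where the mouth is about 58 mm wide.
- stop (a point): Point on the bed at the face of the dark steel end stop (station x = 130 mm, y = 0; stop 34 mm high above the bed), which the leading end of the blank must meet. With the blank home its rear 80 mm or so stand clear of the lead-in pieces.
- bridge (a point): Centre of the underside of the dark steel bridge that crosses the channel at station x = 98 mm, 56 mm above the bed. Bridge 30 mm long (x), 94 mm wide (y), 12 mm thick; it carries the gauge at its centre.
There are look-alikes about, which are no part of the job. Several things have the shape of the blank; the one meant has the colours described above.

How it is judged (in metres and radians):
At the end, for the whole second after the job is handed in: The blank lies flat on the bed in the channel, its leading end within 5 mm of the end stop, centre within 12 mm of the channel's centre line and within 0.12 rad of its direction; the gauge has been lowered to read 0.018 +- 0.002 m (foot on the blank); blank at rest (x of blank in the frame of station between 0.04 and 0.048 m and y of blank in the frame of station between -0.012 and 0.012 m and z of blank in the frame of station between 0.009 and 0.015 m and angle between the x axis of blank and the x axis of station, either way round below 0.12 rad and angle between blank's own z axis and vertical below 0.05 rad and value of joint gauge between 0.016 and 0.02 m and linear speed of blank below 0.02 m/s); the robot touches nothing.
It also fails if it takes over 48 s, if anything falls off the work surface, if the arm or the gripper's body presses on something with over 40 N, if the wrist force passes 120 N, or if a joint passes its speed limit or range.

## Working session

There is one attempt and no reset: what is moved stays moved. The work goes in short steps, Python scripts to look and compute and a tool call to move; the robot and the scene stay as the last step left them, time stands still between calls to the robot, and variables do not carry over. Pictures are saved under pics/ and viewed, at most 10 in all, crops included, and the job is handed in when it is done.

Besides the shell and the picture viewer there is one more tool, called after ">>>" as name(argument=value, ...) on one line, values as JSON. play_rows: Moves the arm, as the interface text tells. Its arguments: {"type":"object","properties":{"targets":{"type":"array"}},"required":["targets"]}

```bash
mkdir -p pics; cat > h.py <<'E'
import numpy as np,cv2
from cell import ctrl
def cal(n):
    c=ctrl.calibration(n); f=192/np.tan(np.radians(c['vfov'])/2); return f,c['cx'],c['cy'],np.array(c['extrinsics'])
def cloud(n,d):
    f,cx,cy,E=cal(n); v,u=np.mgrid[:384,:512]
    p=np.stack([(u-cx)/f*d,(v-cy)/f*d,d,np.ones_like(d)],-1)
    return (p@E.T)[...,:3]
E
python3 - <<'E'
from h import *
for n in('top','side'):
    im,d=ctrl.get_image(n); np.savez(n+'0.npz',im=im,d=d)
    cv2.imwrite(f'pics/{n}0.png',im[...,::-1])
    P=cloud(n,d); print(n,cal(n)[3].round(2).tolist())
    for name in('blank','station','knob_top'):
        for r in ctrl.trace(n,name)[:5]:
            q=P[r['pixels']&(d>0)]; print(name,round(r['confidence'],2),np.round(r['bbox']),np.median(q,0).round(),np.percentile(q,97,axis=0).round())
print(ctrl.read_state())
E
```

```text
top [[0.02, -0.98, 0.2, 211.27], [-1.0, -0.02, 0.02, 124.92], [-0.01, -0.2, -0.98, 1472.38], [0.0, 0.0, 0.0, 1.0]]
blank 0.89 [130. 154. 173. 207.] [502. 458.  31.] [571. 514.  37.]
blank 0.59 [192. 146. 218. 198.] [531. 295.  32.] [612. 325.  38.]
station 0.56 [304. 125. 363. 217.] [ 549. -103.   14.] [689. -32. 124.]
knob_top 0.41 [343. 189. 354. 200.] [ 457. -133.  128.] [ 473. -118.  132.]
side [[-0.97, -0.16, 0.17, 276.39], [-0.23, 0.63, -0.74, 1138.76], [0.01, -0.76, -0.65, 994.33], [0.0, 0.0, 0.0, 1.0]]
blank 0.88 [199. 280. 256. 340.] [496. 475.  32.] [571. 527.  36.]
blank 0.75 [196. 237. 265. 277.] [532. 308.  31.] [615. 332.  36.]
station 0.81 [212. 132. 305. 181.] [529. -92.  14.] [685. -23. 118.]
knob_top 0.57 [285. 135. 295. 147.] [ 458. -126.  125.] [ 473. -116.  131.]
{'clock': 0.4, 'qpos': array([ 1.07222198,  0.62859595,  0.03850181,  1.51755431, -0.02700881,
        0.99628003, -0.01999085]), 'qd': array([ 0.00280371, -0.00302438,  0.00032947, -0.00043078,  0.00037955,
        0.00176253,  0.00036873]), 'tau': array([-1.61765765e-03, -5.62667441e+01,  1.22373752e+00, -1.93478823e+01,
        1.08614692e-02,  4.26869592e-03,  3.63792299e-05]), 'eef_pos': array([ 272.5921201 , -589.99351154,  256.13689636]), 'tool_rot': array([-3.14127304e+00, -2.50352514e-05,  4.32748727e-01]), 'force': array([-0.42491357,  0.76374166, -0.60167196]), 'torque': array([-0.02413663, -0.02188464, -0.01158289]), 'gripper_force': 0.0, 'width': 85.26923863396001}
```

```bash
python3 - <<'E'
from h import *
a=np.load('top0.npz')['im'][...,::-1]; 
cv2.imwrite('pics/t1.png',cv2.resize(a[90:270,100:400],None,fx=2.6,fy=2.6,interpolation=cv2.INTER_CUBIC))
b=np.load('side0.npz')['im'][...,::-1]
cv2.imwrite('pics/s1.png',cv2.resize(b[110:360,140:400],None,fx=2.4,fy=2.4,interpolation=cv2.INTER_CUBIC))
E
```

```text
(no output)
```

View pics/t1.png

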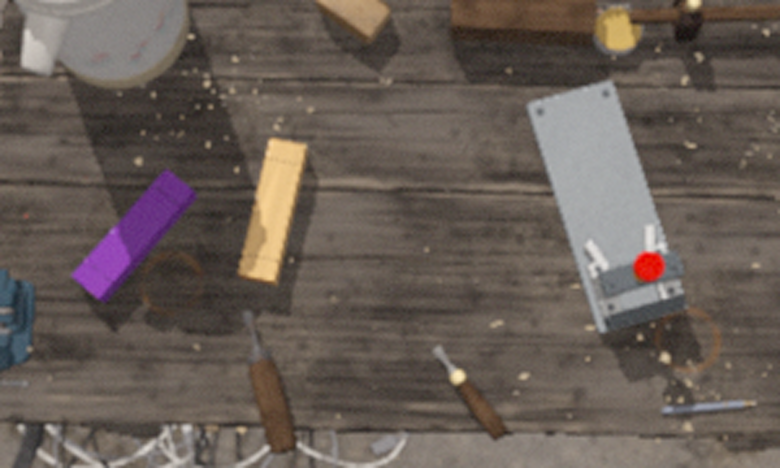

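View pics/s1.png

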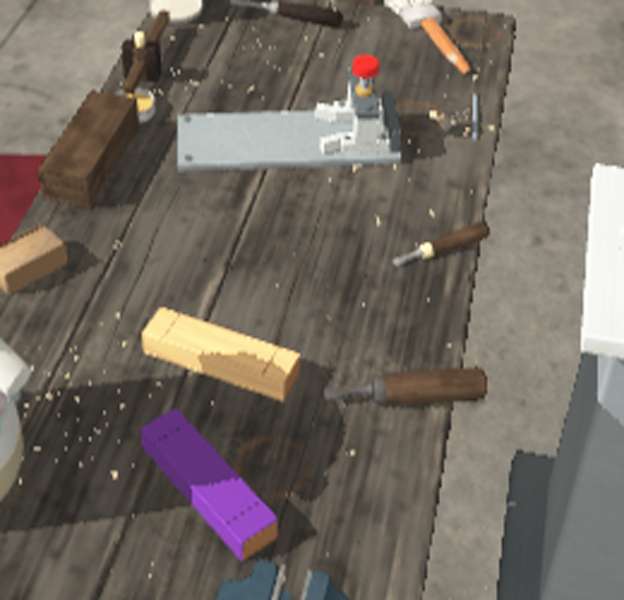

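Candidates in the full top frame: the purple bar at about (150,180), the pale bar at (205,172) and a shorter brown block at (235,96). The enlarged crop shows the pale bar with pencil lines near both ends, so that is the blank. The station is on the right, with its open end away from the robot (crop ~575,95) and the knob at crop (650,266). The blank slides toward the robot.

```bash
cat >> h.py <<'E'
def rect(p): 
    r=cv2.minAreaRect(p.astype(np.float32)); return r
def fitbar(P,c,z0,z1,L,W,rad=110):
    m=(np.abs(P[...,2]-(z0+z1)/2)<(z1-z0)/2)&(np.hypot(P[...,0]-c[0],P[...,1]-c[1])<rad)
    q=P[m][:,:2]; r=cv2.minAreaRect(q.astype(np.float32)); b=cv2.boxPoints(r)
    e1,e2=b[1]-b[0],b[2]-b[1]; e=e1 if np.hypot(*e1)>np.hypot(*e2) else e2
    return np.array(r[0]),r[1],np.degrees(np.arctan2(e[1],e[0]))%180,len(q),np.median(P[m][:,2])
E
python3 - <<'E'
from h import *
import itertools
for n in('top','side'):
    a=np.load(n+'0.npz'); P=cloud(n,a['d']); 
    print(n,'blank',fitbar(P,(531,297),26,38,170,44,105))
    hsv=cv2.cvtColor(a['im'],cv2.COLOR_RGB2HSV)
    # station bed: z 6..18 
    print('bed',fitbar(P,(565,-98),7,19,295,110,190))
    m=(P[...,2]>7)&(P[...,2]<19)&(np.hypot(P[...,0]-565,P[...,1]+98)<190)
    q=P[m]; print('bed z',np.median(q[:,2]))
    k=(hsv[...,0]<6)&(hsv[...,1]>200)&(np.hypot(P[...,0]-457,P[...,1]+130)<60)&(P[...,2]>105)
    kk=P[k]; t=kk[kk[:,2]>np.percentile(kk[:,2],50)]; print('knob',rect(kk[:,:2]),np.percentile(kk[:,2],[5,50,95]).round(1))
    bench=P[(np.hypot(P[...,0]-550,P[...,1]-100)<60)]; print('bench z',np.median(bench[:,2]))
E
```

```text
top blank (array([543.2689209 , 336.79150391]), (126.75712585449219, 171.2762451171875), np.float32(169.5502), 740, np.float64(31.875684735203663))
bed (array([ 560.27313232, -102.10159302]), (362.9319763183594, 333.47418212890625), np.float32(26.00069), 2414, np.float64(12.387436671528349))
bed z 12.387436671528349
knob ((459.56842041015625, -131.91448974609375), (26.84765625, 28.784828186035156), 33.751705169677734) [123.3 128.2 131.9]
bench z -0.5295989871513029
side blank (array([543.44897461, 336.83538818]), (126.06073760986328, 171.1100616455078), np.float32(168.88594), 931, np.float64(32.49820925012034))
bed (array([573.68328857, -64.573349  ]), (350.3686828613281, 248.3408203125), np.float32(7.282009), 1611, np.float64(12.954561145860339))
bed z 12.954561145860339
knob ((460.1898498535156, -127.64828491210938), (28.987186431884766, 28.45145606994629), 40.087013244628906) [115.2 125.6 131.3]
bench z 0.21365304848063715
```

```bash
cat >> h.py <<'E'
def comp(P,m,c):
    "largest component of mask m near xy c, min area rect"
    m=m&(np.hypot(P[...,0]-c[0],P[...,1]-c[1])<190)
    n,l,s,_=cv2.connectedComponentsWithStats(m.astype(np.uint8),connectivity=4)
    i=1+np.argmax(s[1:,4]); q=P[l==i]; r=rect(q[:,:2]); b=cv2.boxPoints(r)
    e1,e2=b[1]-b[0],b[2]-b[1]; e=e1 if np.hypot(*e1)>np.hypot(*e2) else e2
    a=np.degrees(np.arctan2(e[1],e[0])); return np.array(r[0]).round(1),np.round(r[1],1),round(float((a+90)%180-90),2),b.round(),np.median(q[:,2]).round(1),l==i
def masks(n,im,d):
    P=cloud(n,d); h=cv2.cvtColor(im,cv2.COLOR_RGB2HSV)
    return P,h
E
python3 - <<'E'
from h import *
for n in('top','side'):
    a=np.load(n+'0.npz'); P,h=masks(n,a['im'],a['d']); z=P[...,2]
    print(n,'blank',comp(P,(z>26)&(z<38)&(h[...,0]<30)&(h[...,1]>70)&(abs(P[...,1]-297)<70),(531,297))[:5])
    m=(z>6)&(z<18); r=comp(P,m,(565,-98)); print('bed',r[:5])
    q=P[r[5]]
    # centreline from open part: x 540..670 edges
    for lo in range(500,680,30):
        s=q[(q[:,0]>lo)&(q[:,0]<lo+30)]; print(lo, s[:,1].min().round(1),s[:,1].max().round(1),len(s))
E
```

```text
top blank (array([535.9, 296.6]), array([ 45.1, 171.3]), -10.45, array([[448., 290.],
       [616., 259.],
       [624., 303.],
       [456., 334.]], dtype=float32), np.float64(31.9))
bed (array([ 556.3, -104.9]), array([295.1, 113.4]), 17.28, array([[ 399.,  -95.],
       [ 432., -203.],
       [ 714., -115.],
       [ 680.,   -7.]], dtype=float32), np.float64(12.3))
500 -175.7 -57.1 275
530 -166.9 -45.1 330
560 -158.2 -38.0 325
590 -149.0 -29.0 301
620 -140.4 -19.4 304
650 -130.2 -9.8 315
side blank (array([536. , 298.8]), array([ 48.6, 171.1]), -11.11, array([[447., 291.],
       [615., 258.],
       [625., 306.],
       [457., 339.]], dtype=float32), np.float64(32.5))
bed (array([ 554.6, -103.1]), array([292.3, 120.8]), 16.99, array([[ 397.,  -88.],
       [ 432., -204.],
       [ 712., -118.],
       [ 677.,   -3.]], dtype=float32), np.float64(12.9))
500 -163.6 -50.3 179
530 -163.7 -43.9 212
560 -155.9 -33.3 214
590 -149.1 -24.2 215
620 -137.4 -11.8 211
650 -130.7 -4.7 211
```

```bash
cat >> h.py <<'E'
def go(x,y,z,yaw):
    "row (cm, deg) from present pose to world target, tool down"
    s=ctrl.read_state(); p=s['eef_pos']; w=s['tool_rot'][2]; d=np.array([x,y,z])-p
    c,n=np.cos(w),np.sin(w)
    return np.round([(d[0]*c+d[1]*n)/10,(d[0]*n-d[1]*c)/10,-d[2]/10,(np.degrees(w)-yaw+180)%360-180],2)
S0=np.array([556.3,-104.0])
def st(x,y=0,a=17.2):
    a=np.radians(a); u=np.array([np.cos(a),np.sin(a)]); return S0-u*(x+2.5)-np.array([-u[1],u[0]])*y
E
python3 -c "
from h import *
print(go(585,288,150,-10.6), ctrl.finger_overhang)"
```

```text
[ 65.18 -66.6   10.61  35.39] 25.0
```

>>> play_rows(targets=[[0,65.2,-66.6,0,35.4],[0,65.2,-66.6,0,35.4],[0,65.2,-66.6,0,35.4],[0,65.2,-66.6,0,35.4],[0,65.2,-66.6,0,35.4],[0,65.2,-66.6,0,35.4],[0,65.2,-66.6,0,35.4],[0,65.2,-66.6,0,35.4],[0,65.2,-66.6,0,35.4],[0,65.2,-66.6,0,35.4]])

```text
clock: 1.4
eef_pos: [440.9, -117.1, 256.7]
tool_rot: [-3.142, -0.001, -0.185]
force: [0.5, -0.9, 0.0]
width: 85.4
gripper_force: 0.0
```

```bash
python3 -c "
from h import *
print(go(585,288,150,-10.6))"
```

```text
[ 6.700e+00 -4.247e+01  1.067e+01 -1.000e-02]
```

>>> play_rows(targets=[[0,6.7,-42.5,0,0],[0,6.7,-42.5,0,0],[0,6.7,-42.5,0,0],[0,6.7,-42.5,10.7,0],[0,6.7,-42.5,10.7,0],[0,6.7,-42.5,10.7,0],[0,6.7,-42.5,10.7,0],[0,6.7,-42.5,10.7,0],[0,6.7,-42.5,10.7,0],[0,6.7,-42.5,10.7,0]])

```text
clock: 2.4
eef_pos: [582.8, 295.2, 145.9]
tool_rot: [-3.138, 0.004, -0.176]
force: [-0.8, -0.4, 0.7]
width: 85.4
gripper_force: 0.0
```

```bash
python3 - <<'E'
from h import *
print(go(585,288,30,-10.6))
for n in('top',):
    im,d=ctrl.get_image(n); cv2.imwrite('pics/t2.png',cv2.resize(im[100:260,100:380,::-1],None,fx=2.8,fy=2.8,interpolation=cv2.INTER_CUBIC))
    P,h=masks(n,im,d); s=P[180:215,300:365]; z=P[...,2]
    # fences / bridge-stop points in station frame
    u=np.array([np.cos(np.radians(17.2)),np.sin(np.radians(17.2))]); q=P[...,:2]-S0
    sx=-(q@u)-2.5; sy=-(q@np.array([-u[1],u[0]]))
    for nm,lo,hi,a,b in(('fence',24,38,36,82),('bridge',72,88,70,125),('stop',40,52,120,145),('bed',6,18,-140,20)):
        m=(z>lo)&(z<hi)&(sx>a)&(sx<b)&(abs(sy)<70); print(nm,m.sum(),'sx',np.percentile(sx[m],[2,50,98]).round(1),'sy',np.percentile(sy[m],[1,10,50,90,99]).round(1))
    m=(z>24)&(z<38)&(sx>36)&(sx<85)&(abs(sy)<60)
    for s in(-1,1):
        k=m&(sy*s>0); print(s,k.sum(),np.c_[sx[k],sy[k]].round(0).tolist()[:25])
E
```

```text
[ 0.34  0.67 11.59  0.53]
fence 104 sx [42.6 63.3 77.9] sy [-46.4 -41.1 -29.1  39.4  45.4]
bridge 224 sx [ 84.3 101.2 113.4] sy [-46.5 -41.  -15.2  39.5  46. ]
stop 142 sx [130.2 137.3 144.2] sy [-46.1 -37.7  -2.1  36.9  44.7]
bed 1593 sx [-136.9  -58.4   17. ] sy [-54.7 -44.9  -1.2  43.8  53.9]
-1 60 [[41.0, -36.0], [43.0, -40.0], [43.0, -36.0], [45.0, -35.0], [44.0, -42.0], [45.0, -40.0], [47.0, -38.0], [47.0, -34.0], [48.0, -32.0], [48.0, -41.0], [50.0, -40.0], [50.0, -35.0], [52.0, -34.0], [52.0, -30.0], [52.0, -39.0], [54.0, -38.0], [54.0, -33.0], [55.0, -31.0], [56.0, -41.0], [57.0, -38.0], [58.0, -35.0], [58.0, -31.0], [58.0, -28.0], [60.0, -39.0], [61.0, -36.0]]
1 45 [[43.0, 37.0], [43.0, 41.0], [45.0, 33.0], [45.0, 37.0], [46.0, 39.0], [47.0, 33.0], [48.0, 36.0], [50.0, 38.0], [50.0, 33.0], [51.0, 34.0], [52.0, 29.0], [53.0, 31.0], [54.0, 34.0], [55.0, 37.0], [57.0, 29.0], [58.0, 32.0], [58.0, 36.0], [59.0, 30.0], [60.0, 31.0], [61.0, 35.0], [61.0, 27.0], [63.0, 27.0], [63.0, 31.0], [64.0, 34.0], [66.0, 40.0]]
```

View pics/t2.png

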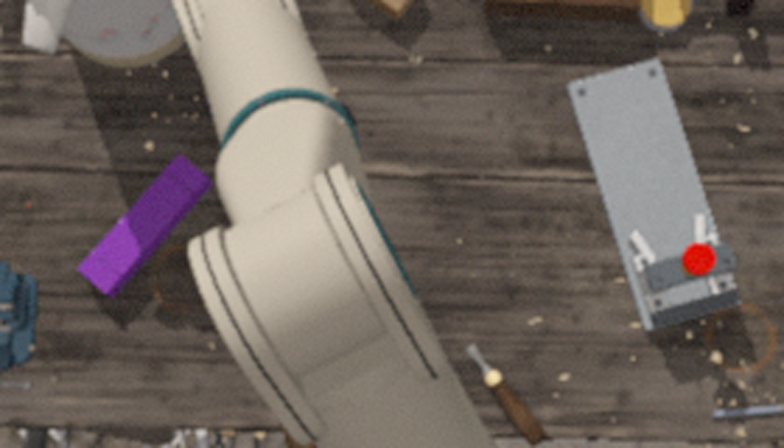

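The picture shows the arm over the blank. The station is unobstructed (knob at crop 698,259) and its fences, bridge and stop match my frame to about 1 mm. I'll settle, then descend.

>>> play_rows(targets=[[0,0,0,3,0],[0,0,0,6,0],[0,0,0,6,0],[0,0,0,6,0]])

```text
clock: 2.85
eef_pos: [584.7, 285.1, 89.9]
tool_rot: [3.141, -0.0, -0.186]
force: [0.3, -0.7, 0.4]
width: 85.4
gripper_force: 0.0
```

```bash
python3 -c "
from h import *
print(go(585,288,30,-10.6))"
```

```text
[-0.02 -0.29  5.99 -0.08]
```

>>> play_rows(targets=[[0,0,-0.2,3,0],[0,0,-0.2,5,0],[0,0,-0.2,6,0],[0,0,-0.2,6,0],[1,0,-0.2,6,0],[1,0,-0.2,6,0],[1,0,-0.2,6,0],[1,0,-0.2,6,0],[1,0,-0.2,6,0],[1,0,-0.2,6,0]])

```text
clock: 3.85
eef_pos: [585.8, 288.8, 30.9]
tool_rot: [-3.14, -0.002, -0.185]
force: [0.1, 0.3, 6.4]
width: 42.9
gripper_force: 61.3
```

>>> play_rows(targets=[[1,0,0,-2,0],[1,0,0,-5,0],[1,0,0,-9,0],[1,0,0,-13,0],[1,0,0,-13,0],[1,0,0,-13,0]])

```text
clock: 4.45
eef_pos: [585.0, 288.5, 160.4]
tool_rot: [-3.14, -0.001, -0.185]
force: [-1.0, -0.2, -1.7]
width: 43.0
gripper_force: 61.7
```

```bash
python3 -c "
from h import *
p=st(-20-100-15); print(p,go(*st(-72-50),100,17.2), ctrl.read_state()['width'])"
```

```text
[682.87438298 -64.81868337] [ 14.97  33.54   6.04 -27.8 ] 42.99069715082005
```

>>> play_rows(targets=[[1,1.5,3.4,0,-3],[1,4.5,10,0,-8],[1,6,14,0,-12],[1,8,18,0,-16],[1,10,22,0,-20],[1,12,26,0,-24],[1,13.5,30,1,-27.8],[1,15,33.5,3,-27.8],[1,15,33.5,6,-27.8],[1,15,33.5,6,-27.8]])

```text
clock: 5.45
eef_pos: [665.6, -70.1, 93.1]
tool_rot: [-3.137, 0.011, 0.297]
force: [-1.4, 0.2, -2.7]
width: 42.8
gripper_force: 61.6
```

>>> play_rows(targets=[[1,0,0,0,0],[1,0,0,0,0],[1,0,0,0,0]])

```text
clock: 5.75
eef_pos: [671.5, -66.9, 100.7]
tool_rot: [3.141, -0.002, 0.302]
force: [0.4, 0.3, -2.0]
width: 43.2
gripper_force: 61.7
```

```bash
cat >> h.py <<'E'
def stf(P):
    a=np.radians(17.2); u=np.array([np.cos(a),np.sin(a)]); q=P[...,:2]-S0
    return -(q@u)-2.5, -(q@np.array([-u[1],u[0]]))
E
python3 - <<'E'
from h import *
print(go(*st(-122),44,17.2))
for n in('top','side'):
    im,d=ctrl.get_image(n); P,h=masks(n,im,d); z=P[...,2]; sx,sy=stf(P)
    m=(sx<60)&(sx>-80)&(abs(sy)<60)&(z>60)&(z<140)&(h[...,0]<30)&(h[...,1]>70)
    m=m&(z>np.percentile(z[m],50)-5) if m.any() else m
    print(n,m.sum(),np.percentile(sx[m],[1,50,99]).round(1),np.percentile(sy[m],[1,50,99]).round(1),np.percentile(z[m],[1,50,99]).round(1))
    for lo in range(-70,30,20):
        k=m&(sx>lo)&(sx<lo+20)
        if k.sum()>5: print(lo,sy[k].min().round(1),sy[k].max().round(1),np.median(z[k]).round(1))
    if n=='side': cv2.imwrite('pics/s3.png',cv2.resize(im[80:220,160:340,::-1],None,fx=4,fy=4,interpolation=cv2.INTER_CUBIC))
E
```

```text
[-0.15  0.14  5.67  0.12]
top 115 [-79.2 -59.6 -22. ] [-23.1 -14.1   5.9] [ 96.5 101.5 109.6]
-70 -23.2 0.7 101.2
-50 -23.2 -8.6 101.7
-30 -22.8 -18.9 101.5
side 302 [-78.5 -32.6  10.8] [-26.4  -7.6  21.5] [ 94.7 102.  107. ]
-70 -27.4 18.4 102.2
-50 -26.5 19.2 101.9
-30 -25.3 23.4 101.9
-10 -28.6 25.0 101.6
10 -24.3 16.0 101.8
```

View pics/s3.png

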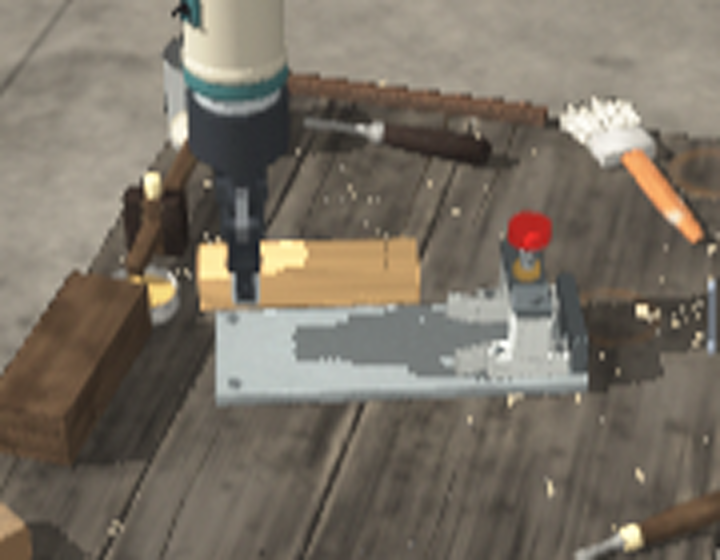

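The picture shows the blank level above the bed with its leading end short of the lead-ins (crop ~420,285). I'll lower it.

>>> play_rows(targets=[[1,0,0.1,2,0],[1,0,0.1,4,0],[1,0,0.1,5,0],[1,0,0.1,5.4,0],[1,0,0.1,5.6,0],[1,0,0.1,5.6,0],[1,0,0.1,5.6,0]])

```text
clock: 6.55
eef_pos: [671.5, -69.5, 44.2]
tool_rot: [3.141, -0.001, 0.3]
force: [0.3, 0.0, -1.2]
width: 42.9
gripper_force: 61.8
```

>>> play_rows(targets=[[1,0,0,0.1,0],[1,0,0,0.2,0],[1,0,0,0.2,0]])

```text
clock: 6.85
eef_pos: [671.5, -69.5, 42.9]
tool_rot: [3.141, -0.001, 0.3]
force: [-1.1, -0.0, 6.0]
width: 43.5
gripper_force: 62.6
```

>>> play_rows(targets=[[1,-0.8,-0.1,-0.1,0],[1,-2,-0.1,-0.1,0],[1,-3.2,-0.1,-0.1,0],[1,-4.4,-0.1,-0.1,0],[1,-5.6,-0.1,-0.1,0],[1,-6.8,-0.1,-0.1,0],[1,-8,-0.1,-0.1,0],[1,-9,-0.1,-0.1,0],[1,-10,-0.1,-0.1,0],[1,-10,-0.1,-0.1,0]])

```text
clock: 7.85
eef_pos: [573.6, -98.8, 42.9]
tool_rot: [-3.142, 0.002, 0.299]
force: [-2.9, -1.2, 6.8]
width: 43.2
gripper_force: 62.8
```

>>> play_rows(targets=[[1,-0.3,0,0,0],[1,-0.6,0,0,0],[1,-0.9,0,0,0],[1,-1.2,0,0,0],[1,-1.2,0,0,0]])

```text
clock: 8.35
eef_pos: [564.5, -101.5, 42.9]
tool_rot: [3.141, -0.002, 0.3]
force: [2.1, 1.8, 6.4]
width: 43.0
gripper_force: 62.8
```

>>> play_rows(targets=[[1,-0.2,0,0,0],[1,-0.4,0,0,0],[1,-0.4,0,0,0]])

```text
clock: 8.65
eef_pos: [561.0, -102.6, 42.9]
tool_rot: [3.141, -0.003, 0.3]
force: [3.1, 0.8, 6.5]
width: 42.8
gripper_force: 62.8
```

>>> play_rows(targets=[[1,-0.2,0,0,0],[1,-0.4,0,0,0],[1,-0.4,0,0,0]])

```text
clock: 8.95
eef_pos: [558.6, -103.3, 42.9]
tool_rot: [3.14, -0.005, 0.301]
force: [5.8, 1.6, 3.5]
width: 42.8
gripper_force: 62.3
```

>>> play_rows(targets=[[1,-0.2,0,0,0],[1,-0.3,0,0,0],[1,-0.3,0,0,0]])

```text
clock: 9.25
eef_pos: [558.4, -103.1, 43.3]
tool_rot: [3.14, -0.011, 0.303]
force: [9.4, 4.4, 1.5]
width: 42.9
gripper_force: 62.2
```

```bash
python3 - <<'E'
from h import *
for n in('top','side'):
    im,d=ctrl.get_image(n); P,h=masks(n,im,d); z=P[...,2]; sx,sy=stf(P)
    m=(sx<125)&(sx>-80)&(abs(sy)<40)&(z>34)&(z<54)&(h[...,0]<30)&(h[...,1]>70)
    print(n,m.sum(),np.percentile(sx[m],[1,50,99]).round(1),np.percentile(sy[m],[1,50,99]).round(1),np.percentile(z[m],[1,50,99]).round(1))
E
```

```text
top 316 [-36.   40.1 120.7] [-21.7  -6.2  20.5] [36.2 44.6 51.7]
side 352 [-38.3  38.7 123.6] [-29.   -9.4  20.8] [34.1 44.6 50.3]
```

Blocked at exactly the predicted position, and the rear end is at station x of about -38. I'll release and rise.

>>> play_rows(targets=[[0.5,0,0,0,0],[0.4,0,0,0,0],[0.4,0,0,0,0],[0.3,0,0,0,0],[0.3,0.3,0,-1,0],[0.3,0.5,0,-4,0],[0.3,0.5,0,-8,0],[0.3,0.5,0,-12,0],[0.3,0.5,0,-15,0],[1,0.5,0,-15,0]])

```text
clock: 10.35
eef_pos: [560.4, -104.0, 197.3]
tool_rot: [3.138, -0.008, 0.3]
force: [0.9, -0.7, -1.1]
width: 46.7
gripper_force: 0.0
```

```bash
python3 - <<'E'
from h import *
print(go(*st(98),185,17.2), ctrl.read_state()['width'])
for n in('top','side'):
    im,d=ctrl.get_image(n); P,h=masks(n,im,d); z=P[...,2]; sx,sy=stf(P)
    m=(sx<125)&(sx>-80)&(abs(sy)<40)&(z>34)&(z<54)&(h[...,0]<30)&(h[...,1]>70)
    print(n,m.sum(),np.percentile(sx[m],[1,50,99]).round(1),np.percentile(sy[m],[1,50,99]).round(1),np.percentile(z[m],[1,50,99]).round(1))
    k=(h[...,0]<6)&(h[...,1]>200)&(abs(sx-98)<40)&(abs(sy)<40)&(z>100); k&=z>np.percentile(z[k],95)-5
    print('knob',sx[k].mean(),sy[k].mean(),np.median(z[k]),k.sum())
    if n=='side': cv2.imwrite('pics/s4.png',cv2.resize(im[80:220,160:340,::-1],None,fx=4,fy=4,interpolation=cv2.INTER_CUBIC))
E
```

```text
[-10.44  -0.12   1.23  -0.03] 46.6853063515963
top 552 [-30.8  32.  123.7] [-21.8  -1.6  21. ] [35.8 44.1 50.9]
knob 97.7182172969902 -2.391749881752177 129.08830905938964 60
side 434 [-38.6  24.3 123.7] [-26.5  -8.7  21.5] [34.6 44.1 49.6]
knob 98.53873570055737 -7.300541906057643 128.278251087409 38
```

View pics/s4.png

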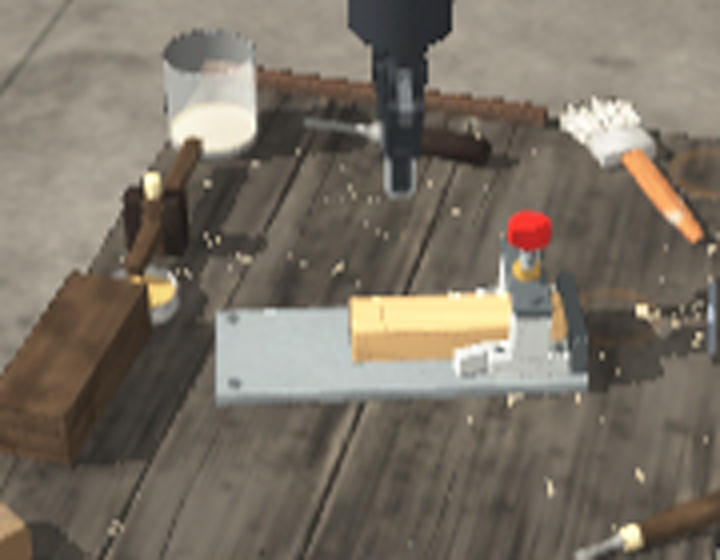

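The blank sits home under the bridge, with the knob still up at crop (530,230). I'll move the shut fingers over the knob.

>>> play_rows(targets=[[1,-1,-0.1,0,0],[1,-3,-0.2,0,0],[1,-6,-0.2,0,0],[1,-9,-0.2,0,0],[1,-10.4,-0.2,0,0],[1,-10.4,-0.2,1.2,0],[1,-10.4,-0.2,2.2,0],[1,-10.4,-0.2,2.2,0],[1,-10.4,-0.2,2.2,0]])

```text
clock: 11.35
eef_pos: [458.1, -131.9, 169.8]
tool_rot: [-3.141, 0.001, 0.301]
force: [-0.6, 0.4, -1.1]
width: -0.0
gripper_force: 0.0
```

```bash
python3 -c "
from h import *
print(go(*st(98,-1),141,17.2), ctrl.read_state()['width'])"
```

```text
[0.16 0.14 2.88 0.03] -0.019976228010030576
```

>>> play_rows(targets=[[1,0.1,0.1,0.6,0],[1,0.1,0.1,1.1,0],[1,0.1,0.1,1.5,0],[1,0.1,0.1,1.8,0],[1,0.1,0.1,2.1,0],[1,0.1,0.1,2.3,0],[1,0.1,0.1,2.5,0],[1,0.1,0.1,2.5,0]])

```text
clock: 12.15
eef_pos: [459.1, -132.9, 145.1]
tool_rot: [-3.142, 0.0, 0.3]
force: [-0.1, 0.0, -0.1]
width: -0.2
gripper_force: 0.0
```

>>> play_rows(targets=[[1,0,0,0.1,0],[1,0,0,0.2,0],[1,0,0,0.3,0],[1,0,0,0.3,0]])

```text
clock: 12.55
eef_pos: [459.2, -133.0, 142.3]
tool_rot: [3.141, -0.0, 0.3]
force: [-0.5, 0.3, 1.6]
width: -0.1
gripper_force: 0.5
```

>>> play_rows(targets=[[1,0,0,0.1,0],[1,0,0,0.2,0],[1,0,0,0.2,0]])

```text
clock: 12.85
eef_pos: [459.2, -132.9, 141.0]
tool_rot: [3.141, -0.0, 0.3]
force: [-2.5, 0.8, 11.2]
width: 0.3
gripper_force: 5.4
```

>>> play_rows(targets=[[1,0,0,0.1,0],[1,0,0,0.2,0],[1,0,0,0.2,0]])

```text
clock: 13.15
eef_pos: [459.3, -133.0, 140.9]
tool_rot: [3.141, -0.001, 0.3]
force: [-6.4, 2.1, 30.6]
width: -0.1
gripper_force: 15.8
```

The foot is on the blank: it stopped at TCP z = 141, as predicted. I'll rise and check.

>>> play_rows(targets=[[1,0,0,-0.3,0],[1,0,0,-1,0],[1,0,0,-4,0],[1,2,0,-8,0],[1,6,0,-9,0],[1,10,0,-9,0],[1,10,0,-9,0],[1,10,0,-9,0]])

```text
clock: 13.95
eef_pos: [554.5, -102.9, 227.7]
tool_rot: [-3.141, 0.001, 0.301]
force: [-0.2, -0.3, -1.3]
width: 0.1
gripper_force: 0.0
```

```bash
python3 - <<'E'
from h import *
for n in('top','side'):
    im,d=ctrl.get_image(n); P,h=masks(n,im,d); z=P[...,2]; sx,sy=stf(P)
    m=(sx<125)&(sx>-80)&(abs(sy)<40)&(z>34)&(z<54)&(h[...,0]<30)&(h[...,1]>70)
    print(n,m.sum(),np.percentile(sx[m],[1,50,99]).round(1),np.percentile(sy[m],[1,50,99]).round(1),np.percentile(z[m],[1,50,99]).round(1))
    k=(h[...,0]<6)&(h[...,1]>200)&(abs(sx-98)<40)&(abs(sy)<40)&(z>90)&(z<150)
    if k.sum(): k&=z>np.percentile(z[k],95)-5; print('knob',sx[k].mean(),sy[k].mean(),np.median(z[k]),k.sum())
    if n=='side': cv2.imwrite('pics/s5.png',cv2.resize(im[80:220,160:340,::-1],None,fx=4,fy=4,interpolation=cv2.INTER_CUBIC))
E
```

```text
top 592 [-36.4  27.9 123. ] [-21.6  -1.8  21.1] [35.3 44.3 51. ]
knob 96.30032943680183 -2.816466284598375 117.17452618941479 56
side 432 [-38.5  24.3 123.2] [-26.9  -8.2  21.9] [34.4 44.1 49.4]
knob 99.05343565832047 -6.179004580182429 116.09429122671673 34
```

View pics/s5.png

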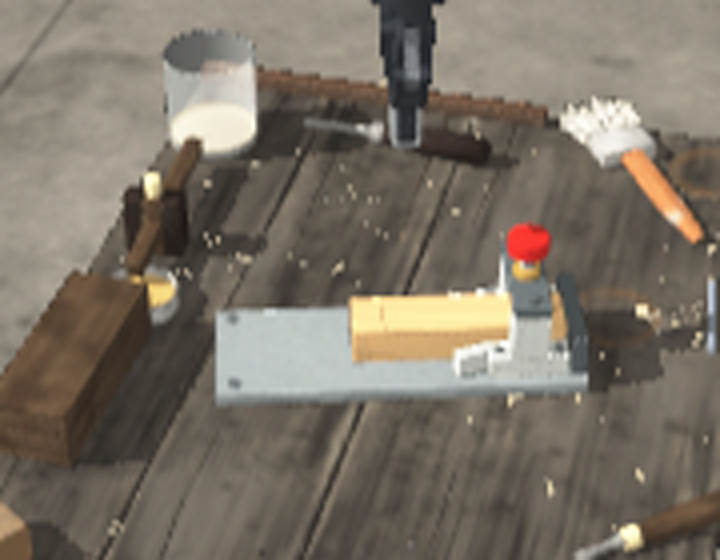

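The picture shows the knob lowered (crop 530,243), its top at z of about 116 as required. The blank is unmoved and the arm is clear, so I'm handing in.

```bash
python3 -c "
from cell import ctrl
print(ctrl.finish_job())"
```

```text
the job is handed in; nothing more can be done
None
```

The blank is home against the end stop, the gauge foot rests on it (knob top about 116 mm above the bench, as required), the arm is clear, and the job was handed in at about 14 s on the robot's clock; no verdict came back.

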